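# Level the spice rack tier and keep the spirit level pressed

### The job

The bottom tier of the white spice rack stands out of level. Turn only the front foot with the green ring (the foot with the red ring is locked, leave it as it is) until the bubble of the yellow spirit level on the tier rests between its two black lines. Then gently press down the level's black thumb pad so the level is held against the tier, and finish while still pressing it with the bubble between the lines; leave the tableware where it stands.

Things in the scene. Friction and masses are not known exactly. Their poses are not given: they have to be found in the camera images.
- rack_base: White plastic bottom tier of a spice rack, 300 mm (y) by 105 mm (x), loose but heavy (about 5 kg). Origin on the sideboard below it; x to its rear, away from the feet; y to its left end. The board reaches from x = -45 to +60 mm, top at about z = 55 mm, with an 18 mm rim at both ends and the rear. The feet stand in front at x = -95 mm, y = +120 mm (left) and -120 mm (right).
- tier_mid (a point): Middle of the upper face of the tier's board; its axes tilt with the board (y along the tier to the left end, z up when level). Level when z is vertical.
- left_grip (a point): Knob of the left front levelling foot (+y end of the tier): a black upright bar 40 mm long, 12 mm thick, 30 mm high on a grey disc of 40 mm diameter, turning about a fixed vertical axis. This point is on the axis, 21 mm above the disc and 9 mm below the bar's top: grip here; x along the bar, z up.
- right_grip (a point): Knob of the right front levelling foot (-y end of the tier): a black upright bar 40 mm long, 12 mm thick, 30 mm high on a grey disc of 40 mm diameter, turning about a fixed vertical axis. This point is on the axis, 21 mm above the disc and 9 mm below the bar's top: grip here; x along the bar, z up.
- foot_left (a joint): Turn of the left foot's knob in rad, -1.4 to 1.4, 0 at the start with the bar along the rack's x, growing clockwise seen from above. Clockwise raises the tier's left end by about 3.8 mm per rad, which moves the bubble by about 19 mm per rad towards the left (+). Friction holds it where it is left (about 0.12 N m).
- foot_right (a joint): Turn of the right foot's knob in rad, -1.4 to 1.4, 0 at the start with the bar along the rack's x, growing clockwise seen from above. Clockwise raises the tier's right end by about 3.8 mm per rad, which moves the bubble by about 19 mm per rad towards the right (-). Friction holds it where it is left (about 0.12 N m).
- red_ring: Red plastic ring, 82 mm outer and 56 mm inner diameter, 8 mm thick, fixed on the sideboard round one foot: that foot is locked and must not be turned. Origin: centre of its underside.
- green_ring: Green plastic ring, 82 mm outer and 56 mm inner diameter, 8 mm thick, fixed on the sideboard round the other foot: that foot is free to turn. Origin: centre of its underside.
- level: Yellow spirit level lying loose on the tier along it, 150 mm (y) by 60 mm (x) by 22 mm high, about 0.25 kg. Origin: centre of its underside; y to the tier's left end, x to the rear. A dark green vial, 90 mm long, lies along y in its rear half; two black lines 24 mm apart cross it about its middle. The black thumb pad is on its front half, midway along.
- bubble (a joint): Place of the bright yellow-green, 12 mm long bubble along the vial in m: 0 is midway between the lines, + towards the level's +y (left) end. It floats to the higher end (about 1.2 m per rad of tilt) and takes about 2.5 s to come to rest.
- thumb_pad (a joint): How far the thumb pad is pushed down, 0 to 0.008 m. Sprung: it starts to move at about 2.4 N and is fully down at 8.8 N.
- pad_top (a point): Centre of the upper face of the round black rubber thumb pad, 24 mm in diameter, standing 10 mm above the level's top.
- sugar_bowl: Stainless steel sugar bowl with lid, 96 mm diameter, 87 mm high. Origin: centre of its underside.
- milk_jug: Glass milk jug, 80 mm diameter, 105 mm high, handle on one side. Origin: centre of its underside.
- cups: Two red ceramic espresso cups nested together, 62 mm diameter, 77 mm high in all, handles on one side. Origin: centre of the underside.
- honey_dipper: Wooden honey dipper, 150 mm long, lying on the sideboard. Origin: on the sideboard under its handle, x along it to its head.
Not all that is in view belongs to the job. There is more than one size of the level; the job needs the smallest. Of the things that look like the green_ring, take the one that is farthest to the robot's left at the start.

How it is judged:
By the outcome, as a careful person would: the job done as asked, in the order asked, and still so for the second after the job is handed in, while the arm keeps its last pose, push and grip.
It also fails if it takes over 48 s, if anything falls off the work surface, if the arm or the gripper's body presses on something with over 40 N, if the wrist force passes 120 N, or if a joint passes its speed limit or range.

### The arm

A 6-joint arm with a two-finger parallel gripper is mounted at the origin on the work surface. World frame = base frame: x ahead of the robot, y to its left, z up, the work surface at z = 0. Lengths are in m, angles in rad, forces in N, time in s.
With the tool pointing down it reaches from about 0.375 to 0.9 m from the base axis. Payload 3.1 kg.
Tool frame: the origin (TCP) lies between the finger pads; the fingertips stand robot.tip_extent ahead of it and the grasp point (between the pads) lies 3 mm ahead of it (robot.tip_extent is the distance from the TCP to the fingertips, in m); z points along the fingers, x is the direction in which the jaws open and shut, and the axes are right-handed (so a half turn about z gives the same grasp; the last joint's range is limited). The gripper opens to 87 mm and grips with 3 to 60 N. Pads are 19 mm wide; open, the fingers measure 117 mm over their backs; the gripper's body (75 mm by 190 mm) begins 51 mm behind the grasp point.
Start: joints at [-1.341, 0.527, 1.433, -0, 1.181, -0.178], TCP at [0.248, -0.573, 0.245] pointing down, gripper open.
Joint ranges: [-3.08, 3.08], [-0.75, 2.2], [0.22, 2.44], [-1.43, 4.57], [0, 2.65], [-2.85, 2.85]. Speed limits (rad/s): [2.79, 2.79, 3.14, 3.14, 3.14, 3.14].

### API

Orientations are given as a unit quaternion [x, y, z, w].
In Python, from rig import robot, cams gives the robot as it stands.
- The arm moves only by the tool carry_out, never from a script. Its argument "steps" is a list of rows, each a list of 3 entries, a list of its own where there are three numbers: the shift along the world's x, y, z in cm, then the turn about the world's z in degrees, then the closure, from 0 (fully open) to 1 (shut). In form: [[[dx, dy, dz], spin, fingers], ...]. A call has 1 to 10 rows; each row shifts and turns the pose as measured when the row begins; what a row does not reach is not made up. A row lasts 1/10 s, in which the tool goes at most 50 mm and 8.59 degrees, less where a joint would pass 70% of its speed; a pose out of reach is approached as far as the arm can. A call with a gripper value outside its range is refused whole. The fingers move at their own pace and stop on an object; "squeeze" is the grip in N (left out, the last holds). Time passes only in rows, so rows that do not move let the fingers close. It gives the time, the measured TCP pose, the force and the opening at its end, in the units of the state.
- robot.get_obs(): the state, without advancing time (a new reading comes with each control period).
- cams.camera(name): name is "side" or "top"; returns a dict with "pixels" (400x640x3 uint8, red, green, blue), "fx", "fy", "cx", "cy" (pixels), "eye" and "rotation" of the camera in the world. Camera axes: x right, y up, looking along -z (the intrinsics and any distortion apply to the point x, -y, -z); pixel columns grow to the right and rows downward; lengths in m; the calibration is good to about 2 mm. A picture is of the moment at which its call begins. There is no depth.
- robot.hand_in(): hands the job in, once; it reports no verdict.
The state is a dict: "time": time; "q": joint angles; "joint_velocities": joint speeds; "joint_torque": joint torques, N m; "position": TCP position; "tool_rot": TCP orientation; "ft_force": force on the tool from outside, world axes, zero at the start; "moment": the same for the moment, N m; "grip_width": finger opening in m.
Only numpy, scipy, OpenCV 4.12 (cv2) and the standard library are available. Lean on these libraries where they do the work, as an engineer would, in place of code of your own. Each camera call takes 0.05 s, during which the arm holds its last target. There are 200 camera calls.

## Working session

There is one attempt and no reset: what is moved stays moved. The work goes in short steps, Python scripts to look and compute and a tool call to move; the robot and the scene stay as the last step left them, time stands still between calls to the robot, and variables do not carry over. Pictures are saved under pics/ and viewed, about 8 in all and at most 12, crops included, and the job is handed in when it is done.

Besides the shell and the picture viewer there is one more tool, called after "Emit:" as name([rows], argument=value, ...), one row to a line, values as JSON. carry_out: Moves the arm, as the interface text tells. Its arguments: {"type":"object","properties":{"steps":{"type":"array"},"squeeze":{"type":"number"}},"required":["steps"]}

```bash
mkdir -p pics; cat > h.py <<'E'
import numpy as np, cv2
from rig import robot, cams
def snap(n,f):
    c=cams.camera(n); cv2.imwrite('pics/'+f,c['pixels'][:,:,::-1]); return c
def ray(c,u,v):
    d=np.array([(u-c['cx'])/c['fx'],-(v-c['cy'])/c['fy'],-1.]); return np.array(c['eye']),np.array(c['rotation'])@d
def atz(c,u,v,z):
    e,d=ray(c,u,v); return e+d*(z-e[2])/d[2]
def proj(c,p):
    q=np.array(c['rotation']).T@(np.array(p)-c['eye']); return [c['cx']+c['fx']*q[0]/-q[2], c['cy']-c['fy']*q[1]/-q[2]]
E
python3 - <<'E'
from h import *
for n in('top','side'):
    c=snap(n,n+'0.png'); print({k:v for k,v in c.items() if k!='pixels'})
print(robot.get_obs(),robot.tip_extent)
E
```

```text
{'fx': 490.68977866169723, 'fy': 490.68977866169723, 'cx': 309.11886280396436, 'cy': 195.700407404159, 'eye': array([ 0.42760769, -0.00270902,  1.33754584]), 'rotation': array([ 0.02535672, -0.02881486, -0.6984537 ,  0.71462519])}
{'fx': 392.9981648801908, 'fy': 392.9981648801908, 'cx': 320.1931221308838, 'cy': 198.44049283202278, 'eye': array([0.33839089, 0.80547316, 0.55002572]), 'rotation': array([-0.05843779,  0.50015058,  0.85660013, -0.11256396])}
{'time': 0.1, 'q': array([-1.34052309e+00,  5.28394275e-01,  1.43377428e+00, -1.65437485e-05,
        1.18138929e+00, -1.78489932e-01]), 'joint_velocities': array([-0.00084718, -0.00311662, -0.00212948, -0.00027363,  0.00216885,
        0.00113046]), 'joint_torque': array([-1.53093156e-04, -4.40985274e+01, -1.77150500e+01,  6.34284527e-02,
        5.33715764e-02, -4.97886754e-05]), 'position': array([ 0.24830767, -0.5728867 ,  0.24365646]), 'tool_rot': array([ 8.35906433e-01, -5.48871086e-01, -7.17822630e-04, -6.71033157e-04]), 'ft_force': array([-0.220298  ,  0.24390767,  0.2180596 ]), 'moment': array([ 0.01077084,  0.00253686, -0.00670495]), 'grip_width': 0.08697342182851406} 0.022
```

View pics/top0.png

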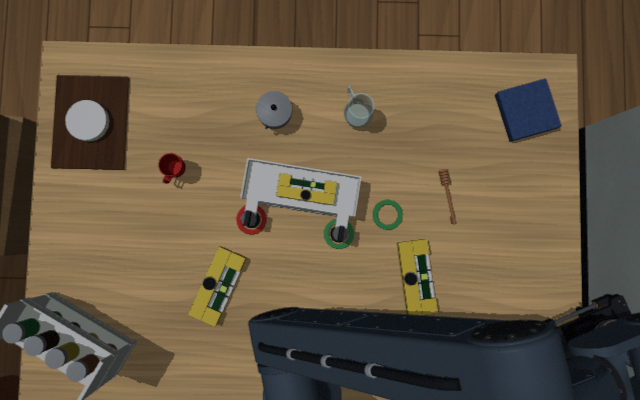

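View pics/side0.png

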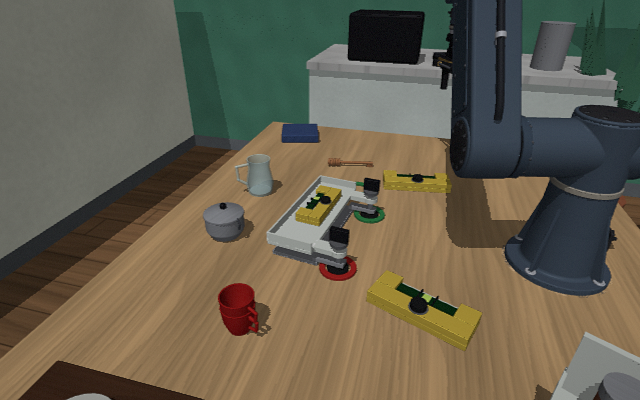

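The top view shows the rack at (303,187), with the red ring on the left foot at (251,219) and a green ring on the right foot at (339,233). Possible mix-ups:
- **Green rings:** (339,233) and (388,214). I take (339,233), which is farther left and sits round the foot.
- **Levels:** (307,189), (218,286) and (417,277). I take the small one on the tier at (307,189).

Next is one close crop to check the choice.

```bash
cat >> h.py <<'E'
from scipy.spatial.transform import Rotation as R
_cam=cams.camera
def cam(n):
    c=dict(_cam(n)); c['rotation']=R.from_quat(c['rotation']).as_matrix(); return c
def crop(c,u0,v0,u1,v1,s,f):
    cv2.imwrite('pics/'+f,cv2.resize(c['pixels'][v0:v1,u0:u1,::-1],None,fx=s,fy=s,interpolation=cv2.INTER_CUBIC))
E
python3 - <<'E'
from h import *
c=cam('top'); crop(c,230,150,370,250,5.7,'crop1.png')
s=cam('side')
crop(s,260,165,400,270,5.7,'crop2.png')
for n,u,v,z in(('rk',339,233,.004),('rl',251,219,.004),('rackorig',303,190,.055),('pad',306,195,.087)):print(n,atz(c,u,v,z))
E
```

```text
rk [ 0.43055161 -0.09135526  0.004     ]
rl [0.4630164  0.14818362 0.004     ]
rackorig [0.54077193 0.00852164 0.055     ]
pad [5.25299415e-01 2.72089348e-04 8.70000000e-02]
```

View pics/crop1.png

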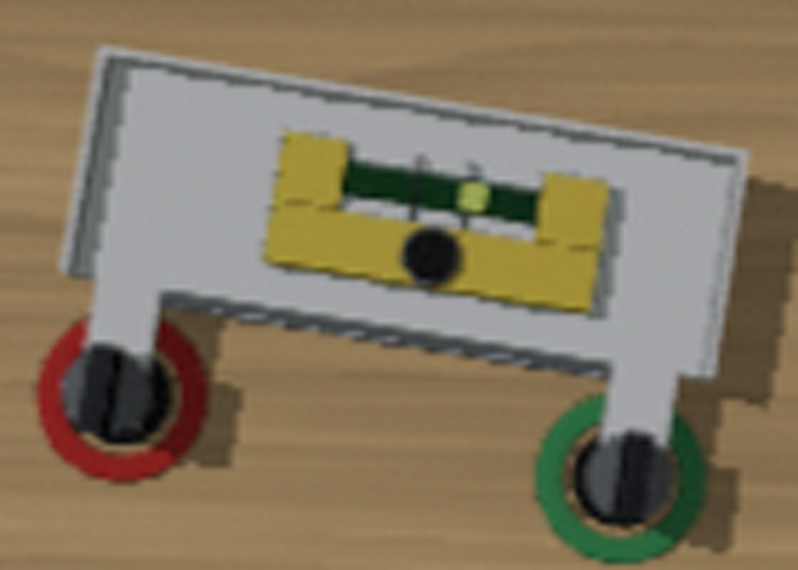

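View pics/crop2.png

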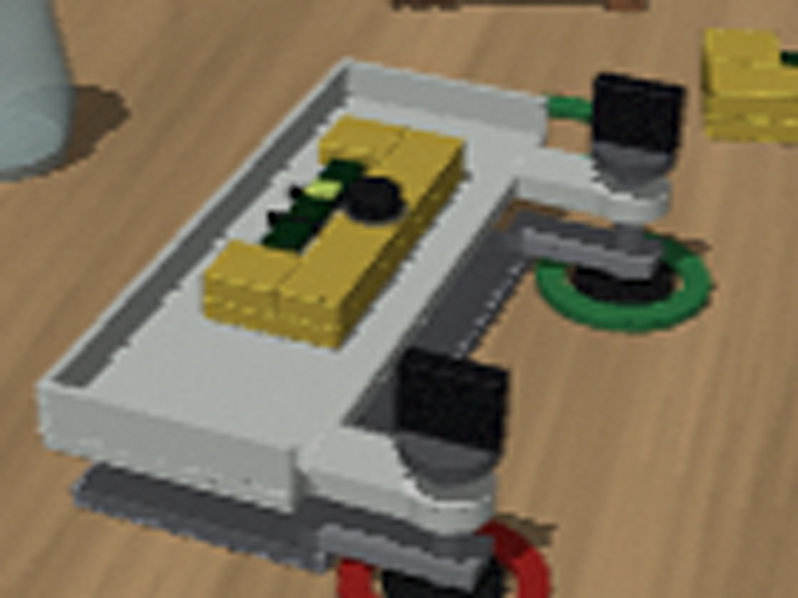

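The crops confirm the choice: the right foot is in the green ring (crop (621,478)), the red ring is on the left foot (123,397), and the small level is on the tier. The bubble at (474,197) sits on the right-hand line, about 14 mm right of the vial's middle. So the right end is high, and the right foot needs about 0.75 rad counter-clockwise. Next I triangulate the heights.

```bash
cat >> h.py <<'E'
def tri(c1,p1,c2,p2):
    a,d=ray(c1,*p1); b,e=ray(c2,*p2); d/=np.linalg.norm(d); e/=np.linalg.norm(e)
    s=np.linalg.lstsq(np.c_[d,-e],b-a,rcond=None)[0]; P,Q=a+s[0]*d,b+s[1]*e
    return (P+Q)/2,np.linalg.norm(P-Q)
E
python3 - <<'E'
from h import *
t=cam('top');s=cam('side')
T=lambda u,v:(230+u/5.7-.4,150+v/5.7-.4)
S=lambda u,v:(260+u/5.7-.4,165+v/5.7-.4)
np.set_printoptions(precision=4,suppress=True)
for n,a,b in(('bar top',(634,470),(641,83)),('left bar top',(105,385),(455,360)),('pad',(431,255),(373,188)),('red',(123,397),(445,600)),('green',(621,478),(622,280)),('bubble',(474,196),(325,189))):
    print(n,*tri(t,T(*a),s,S(*b)))
g=atz(t,*T(621,478),.006);r=atz(t,*T(123,397),.006);print(g,r,np.degrees(np.arctan2(-(r-g)[0],(r-g)[1])),np.linalg.norm(r-g))
for z in (.08,.09,.1,.11): print(z,[np.array(proj(c,[g[0],g[1],z])) for c in (t,s)], T(634,470),S(641,83))
E
```

```text
bar top [ 0.4311 -0.0894  0.104 ] 0.0033531952121740025
left bar top [0.4642 0.1447 0.1013] 0.001457871585116888
pad [0.5279 0.0025 0.0852] 0.0017240479802293136
red [ 0.4625  0.1488 -0.0057] 0.00011876714396991123
green [ 0.4299 -0.0903  0.0007] 0.001137285824643438
bubble [ 0.5553 -0.0166  0.0703] 0.0008229668389523234
[ 0.4293 -0.09    0.006 ] [0.4623 0.1475 0.006 ] -7.916372980811343 0.2397557130242198
0.08 [array([340.4452, 233.4664]), array([371.4227, 187.4809])] (340.8280701754386, 232.0561403508772) (372.05614035087723, 179.1614035087719)
0.09 [array([340.719 , 233.4673]), array([371.7238, 184.0133])] (340.8280701754386, 232.0561403508772) (372.05614035087723, 179.1614035087719)
0.1 [array([340.9971, 233.4683]), array([372.0278, 180.5114])] (340.8280701754386, 232.0561403508772) (372.05614035087723, 179.1614035087719)
0.11 [array([341.2798, 233.4693]), array([372.3349, 176.9746])] (340.8280701754386, 232.0561403508772) (372.05614035087723, 179.1614035087719)
```

Emit:
carry_out([
  [[1.5,4,0],-3,0],
  [[1.5,4,0],-3,0],
  [[1.5,4,0],-3,0],
  [[1.5,4,0],-3,0],
  [[1.5,4,-0.5],-3,0],
  [[1.5,4,-0.5],-3,0],
  [[1.5,4,-0.5],-3,0],
  [[1.5,4,-0.5],-3,0],
  [[1.5,4,-0.5],-3,0],
  [[1.5,4,-0.5],-3,0],
], squeeze=15)

```text
time: 1.3
position: [0.4002, -0.1669, 0.2147]
tool_rot: [-0.653, 0.758, -0.005, -0.003]
ft_force: [1.2, -0.6, 0.3]
grip_width: 0.087
```

Emit:
carry_out([
  [[1,2.5,-1],0,0],
  [[1,2.5,-1],0,0],
  [[0.8,2,-1.5],0,0],
  [[0,0,-1.5],0,0],
  [[0,0,0],0,0],
])

```text
time: 1.8
position: [0.4304, -0.0883, 0.1641]
tool_rot: [-0.656, 0.755, -0.006, -0.002]
ft_force: [0.3, 0.6, 0.6]
grip_width: 0.0871
```

```bash
python3 - <<'E'
from h import *
o=robot.get_obs();print(o['position'],R.from_quat(o['tool_rot']).as_matrix(),o['q'])
E
```

```text
[ 0.43036561 -0.08833547  0.16410888] [[-0.14031882 -0.99009396  0.00495739]
 [-0.99005421  0.14025827 -0.01096752]
 [ 0.01016356 -0.00644704 -0.99992757]] [-0.45273895  0.41812269  1.97139049 -0.01137535  0.74285584  1.2671583 ]
```

Emit:
carry_out([
  [[0,-0.15,-2],0,0],
  [[0,0,-2],0,0],
  [[0,0,-1.3],0,0],
  [[0,0,-1.2],0,0.3],
  [[0,0,0],0,0.6],
])

```text
time: 2.3
position: [0.4335, -0.0926, 0.1002]
tool_rot: [-0.655, 0.756, -0.009, -0.0]
ft_force: [-0.2, 1.0, 0.4]
grip_width: 0.0776
```

```bash
python3 - <<'E'
from h import *
o=robot.get_obs();print(o['position'],o['ft_force'])
s=cam('side'); crop(s,250,120,450,270,4,'crop3.png')
E
```

```text
[ 0.43346569 -0.09262662  0.10022523] [-0.2170695   0.97664274  0.41309442]
```

View pics/crop3.png

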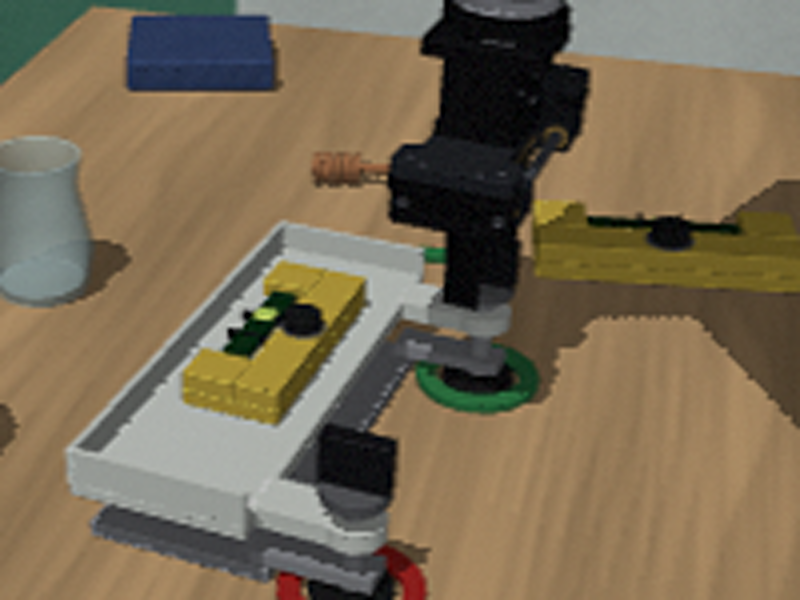

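The fingers straddle the green-ring knob (crop (480,280)), with the disc visible below them. The side view also sees the bubble at (265,314), so I can use it during the turn. I'll correct by 3 mm and close.

Emit:
carry_out([
  [[-0.3,0.2,-0.1],0,0.6],
  [[0,0,0],0,0.8],
  [[0,0,0],0,1],
  [[0,0,0],0,1],
  [[0,0,0],0,1],
  [[0,0,0],0,1],
  [[0,0,0],0,1],
  [[0,0,0],0,1],
], squeeze=25)

```text
time: 3.15
position: [0.4329, -0.0892, 0.103]
tool_rot: [-0.652, 0.758, -0.011, 0.004]
ft_force: [8.4, 17.7, 0.2]
grip_width: 0.0115
```

Emit:
carry_out([
  [[0,0,0],0,0.8],
  [[0,0.2,-0.3],0,0.8],
  [[-0.1,0,-0.2],0,0.8],
  [[0,0,0],0,0.8],
])

```text
time: 3.55
position: [0.4333, -0.0868, 0.0987]
tool_rot: [-0.653, 0.757, -0.013, 0.005]
ft_force: [-0.0, 1.0, 6.5]
grip_width: 0.0171
```

Emit:
carry_out([
  [[-0.2,0,0.2],0,0.8],
  [[-0.1,0,0],0,0.8],
  [[0,0,0],0,1],
  [[0,0,0],0,1],
  [[0,0,0],0,1],
])

```text
time: 4.05
position: [0.4293, -0.0883, 0.1004]
tool_rot: [-0.653, 0.757, -0.013, 0.004]
ft_force: [1.0, 4.8, 3.4]
grip_width: 0.0117
```

Emit:
carry_out([
  [[0,0,0],5,1],
  [[0,0,0],5,1],
  [[0,0,0],5,1],
  [[0,0,0],5,1],
  [[0,0,0],5,1],
  [[0,0,0],5,1],
  [[0,0,0],3,1],
  [[0,0,0],0,1],
], squeeze=30)

```text
time: 4.85
position: [0.4293, -0.0888, 0.1004]
tool_rot: [0.846, -0.533, 0.011, -0.008]
ft_force: [-0.5, 0.2, 2.7]
grip_width: 0.012
```

Emit:
carry_out([
  [[0,0,0],5,1],
  [[0,0,0],4,1],
  [[0,0,0],0,1],
  [[0,0,0],0,1],
  [[0,0,0],0,1],
  [[0,0,0],0,1],
  [[0,0,0],0,1],
  [[0,0,0],0,1],
  [[0,0,0],0,1],
  [[0,0,0],0,1],
])

```text
time: 5.85
position: [0.4294, -0.0889, 0.1005]
tool_rot: [0.885, -0.466, 0.01, -0.008]
ft_force: [0.9, -0.5, 3.1]
grip_width: 0.0116
```

Emit:
carry_out([
  [[0,0,0],0,1],
  [[0,0,0],0,1],
  [[0,0,0],0,1],
  [[0,0,0],0,1],
  [[0,0,0],0,1],
  [[0,0,0],0,1],
  [[0,0,0],0,1],
  [[0,0,0],0,1],
  [[0,0,0],0,1],
  [[0,0,0],0,1],
])

```text
time: 6.85
position: [0.4294, -0.0889, 0.1004]
tool_rot: [0.885, -0.466, 0.01, -0.008]
ft_force: [0.2, 0.5, 3.7]
grip_width: 0.012
```

Emit:
carry_out([
  [[0,0,0],0,1],
  [[0,0,0],0,1],
  [[0,0,0],0,1],
  [[0,0,0],0,1],
  [[0,0,0],0,1],
  [[0,0,0],0,1],
  [[0,0,0],0,1],
  [[0,0,0],0,1],
  [[0,0,0],0,1],
  [[0,0,0],0,1],
])

```text
time: 7.85
position: [0.4294, -0.0889, 0.1005]
tool_rot: [0.885, -0.466, 0.01, -0.008]
ft_force: [0.7, -0.1, 2.8]
grip_width: 0.0115
```

```bash
python3 - <<'E'
from h import *
o=robot.get_obs();x=R.from_quat(o['tool_rot']).as_matrix()[:,0];print(np.degrees(np.arctan2(x[1],x[0])))
s=cam('side'); t=cam('top')
a=cv2.resize(s['pixels'][175:235,285:365,::-1],None,fx=5,fy=5,interpolation=cv2.INTER_CUBIC)
b=cv2.resize(t['pixels'][165:225,265:345,::-1],None,fx=5,fy=5,interpolation=cv2.INTER_CUBIC)
cv2.imwrite('pics/c4.png',np.hstack([a,b]))
E
```

```text
-55.58470124198437
```

View pics/c4.png

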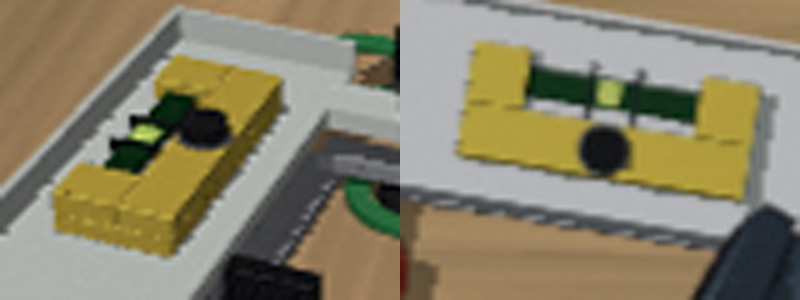

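The bubble at (610,93) is between the lines at (594,–) and (640,–), but about 3 mm left of the middle. I'll turn back about 7° and let go.

Emit:
carry_out([
  [[0,0,0],-4,1],
  [[0,0,0],-3,1],
  [[0,0,0],0,1],
  [[0,0,0],0,0.7],
  [[0,0,0],0,0.6],
  [[0,0,0],0,0.5],
  [[0,0,2],0,0.5],
  [[0,0,3],0,0.5],
  [[0,0,3],0,0.8],
  [[0,0,0],0,1],
])

```text
time: 8.95
position: [0.4278, -0.0878, 0.181]
tool_rot: [0.853, -0.521, 0.008, -0.008]
ft_force: [0.8, 0.1, 0.2]
grip_width: 0.0339
```

```bash
python3 - <<'E'
from h import *
t=cam('top'); o=robot.get_obs(); print(o['position'],o['ft_force'],R.from_quat(o['tool_rot']).as_matrix()[:,2])
T=lambda u,v:(265+u/5-.4,165+v/5-.4)
for p in ((204,150),):
  u,v=T(*p); print(atz(t,u,v,.086)); print(atz(t,u,v,.0855))
E
```

```text
[ 0.42678092 -0.08735722  0.17957319] [-0.44723304  0.05941036 -0.14632454] [ 0.01836239  0.00682599 -0.9998081 ]
[0.52636828 0.00183287 0.086     ]
[0.52640773 0.00183468 0.0855    ]
```

Emit:
carry_out([
  [[1.5,1.5,-0.5],-6,1],
  [[2,1.5,-0.5],-6,1],
  [[2,2,-0.5],-6,1],
  [[2,2,-0.5],-6,1],
  [[1.5,1.5,-0.5],-6,1],
  [[0.5,0.5,-1],-5,1],
  [[0,0,0],0,1],
  [[0,0,0],0,1],
  [[0,0,0],0,1],
])

```text
time: 9.9
position: [0.5178, 0.0074, 0.1328]
tool_rot: [-0.649, 0.761, 0.0, 0.001]
ft_force: [0.5, -0.1, 0.7]
grip_width: 0.0005
```

```bash
python3 - <<'E'
from h import *
o=robot.get_obs(); M=R.from_quat(o['tool_rot']).as_matrix();print(o['position'],o['position']+M[:,2]*.022,np.degrees(np.arctan2(M[1,0],M[0,0])),o['ft_force'],o['grip_width'])
s=cam('side'); crop(s,270,130,400,230,6,'c5.png')
t=cam('top'); cv2.imwrite('pics/top5.png',t['pixels'][...,::-1])
E
```

```text
[0.51775421 0.00743882 0.13282356] [0.51778325 0.0074834  0.11082363] -99.137533745615 [ 0.49376053 -0.06221235  0.73503992] 0.0005002492868246206
```

View pics/c5.png

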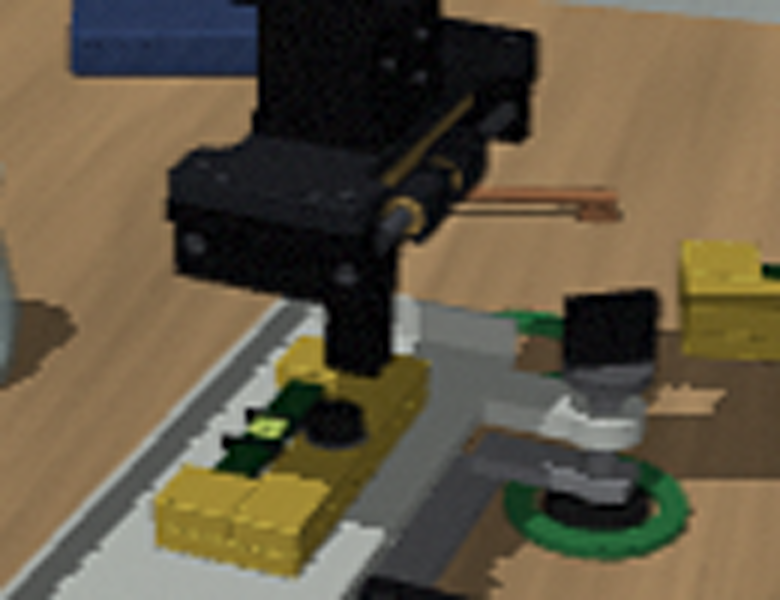

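The bubble at (270,428) lies between the line marks at (240,440) and (265,413). The closed fingertips hang just behind and above the pad at (335,412). I'll shift over the pad and descend.

Emit:
carry_out([
  [[0.9,-0.5,-0.5],1,1],
  [[0,0,-0.7],0,1],
  [[0,0,0],0,1],
  [[0,0,0],0,1],
])

```text
time: 10.4
position: [0.5282, 0.0002, 0.1212]
tool_rot: [-0.655, 0.756, -0.001, 0.002]
ft_force: [0.5, -0.7, 0.2]
grip_width: 0.0002
```

```bash
python3 - <<'E'
from h import *
o=robot.get_obs(); M=R.from_quat(o['tool_rot']).as_matrix();print(o['position'],o['position']+M[:,2]*.022,o['ft_force'])
s=cam('side');print(atz(s,270+335/6-.4,130+411/6-.4,.086))
E
```

```text
[5.28190053e-01 2.09596594e-04 1.21241952e-01] [5.28291184e-01 2.37132725e-04 9.92422020e-02] [ 0.46732662 -0.67368705  0.21655188]
[0.52696816 0.00611112 0.086     ]
```

Emit:
carry_out([
  [[-0.1,0.3,-0.5],0,1],
  [[0,0,-0.4],0,1],
  [[0,0,0],0,1],
  [[0,0,0],0,1],
])

```text
time: 10.85
position: [0.5264, 0.0039, 0.1115]
tool_rot: [-0.655, 0.755, -0.001, 0.002]
ft_force: [0.4, 0.8, -0.0]
grip_width: 0.0003
```

Emit:
carry_out([
  [[0,0,-0.2],0,1],
  [[0,0,0],0,1],
])

```text
time: 11.05
position: [0.5264, 0.004, 0.1094]
tool_rot: [-0.655, 0.755, -0.001, 0.002]
ft_force: [-0.2, 0.3, -0.9]
grip_width: 0.0004
```

Emit:
carry_out([
  [[0,0,-0.2],0,1],
  [[0,0,0],0,1],
])

```text
time: 11.25
position: [0.5268, 0.004, 0.1077]
tool_rot: [-0.655, 0.755, -0.001, 0.002]
ft_force: [-0.8, -0.2, 2.5]
grip_width: 0.0006
```

Emit:
carry_out([
  [[0,0,-0.2],0,1],
  [[0,0,-0.1],0,1],
  [[0,0,0],0,1],
])

```text
time: 11.55
position: [0.5267, 0.004, 0.1054]
tool_rot: [-0.655, 0.755, -0.001, 0.002]
ft_force: [-1.0, 0.8, 4.2]
grip_width: 0.0005
```

Emit:
carry_out([
  [[0,0,-0.2],0,1],
  [[0,0,0],0,1],
  [[0,0,0],0,1],
])

```text
time: 11.85
position: [0.5267, 0.004, 0.1042]
tool_rot: [-0.655, 0.755, -0.001, 0.002]
ft_force: [-2.1, 0.6, 5.2]
grip_width: 0.0004
```

Emit:
carry_out([
  [[0,0,-0.2],0,1],
  [[0,0,0],0,1],
  [[0,0,0],0,1],
  [[0,0,0],0,1],
  [[0,0,0],0,1],
  [[0,0,0],0,1],
  [[0,0,0],0,1],
  [[0,0,0],0,1],
  [[0,0,0],0,1],
  [[0,0,0],0,1],
])

```text
time: 12.85
position: [0.5267, 0.004, 0.1053]
tool_rot: [-0.655, 0.755, -0.002, 0.003]
ft_force: [-0.3, 0.3, 4.3]
grip_width: 0.0004
```

Emit:
carry_out([
  [[0,0,0],0,1],
  [[0,0,0],0,1],
  [[0,0,0],0,1],
  [[0,0,0],0,1],
  [[0,0,0],0,1],
  [[0,0,0],0,1],
  [[0,0,0],0,1],
  [[0,0,0],0,1],
  [[0,0,0],0,1],
  [[0,0,0],0,1],
])

```text
time: 13.85
position: [0.5267, 0.004, 0.1052]
tool_rot: [-0.655, 0.755, -0.002, 0.003]
ft_force: [-2.1, 0.1, 4.5]
grip_width: 0.0004
```

Emit:
carry_out([
  [[0,0,0],0,1],
  [[0,0,0],0,1],
  [[0,0,0],0,1],
  [[0,0,0],0,1],
  [[0,0,0],0,1],
  [[0,0,0],0,1],
  [[0,0,0],0,1],
  [[0,0,0],0,1],
  [[0,0,0],0,1],
  [[0,0,0],0,1],
])

```text
time: 14.85
position: [0.5267, 0.004, 0.1052]
tool_rot: [-0.655, 0.755, -0.002, 0.003]
ft_force: [-1.2, 0.0, 4.6]
grip_width: 0.0007
```

```bash
python3 - <<'E'
from h import *
s=cam('side'); t=cam('top'); o=robot.get_obs(); print(o['time'],o['position'],o['ft_force'])
crop(s,285,165,385,235,8,'c6.png'); crop(t,230,140,370,240,5.7,'c7.png')
E
```

```text
14.95 [0.52669759 0.00399475 0.1052206 ] [-0.72453694  0.55306643  4.62185156]
```

View pics/c6.png

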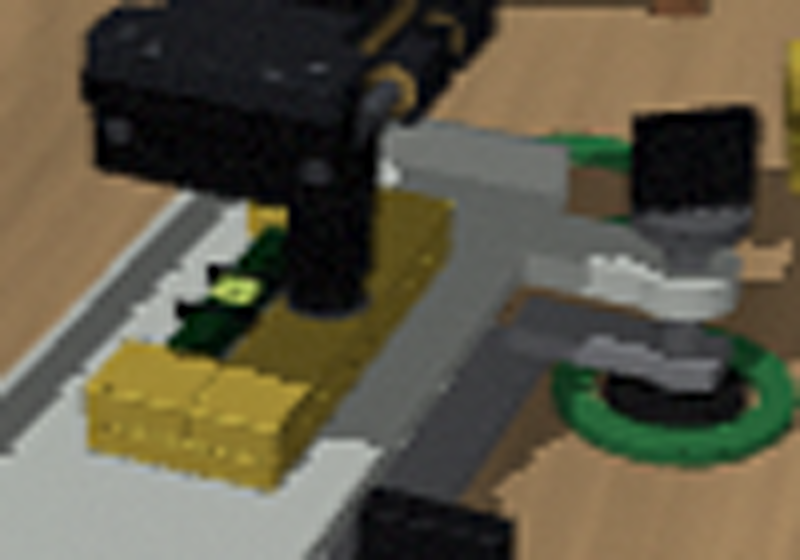

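View pics/c7.png

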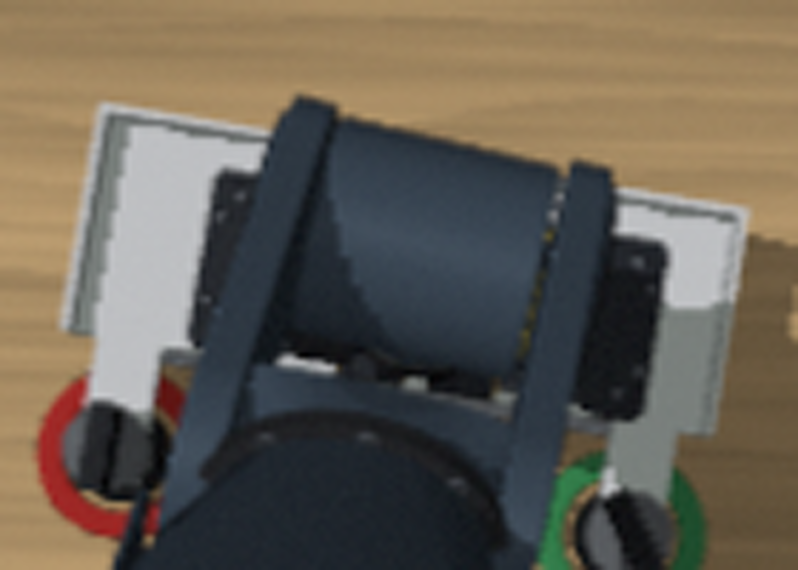

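Both views show the fingertips on the pad and the red foot unturned. In the side view the bubble (238,291) lies between the marks at (190,305) and (215,272). I'll press a little more firmly and check the bubble centroid numerically.

Emit:
carry_out([
  [[0,0,-0.2],0,1],
  [[0,0,-0.15],0,1],
  [[0,0,-0.1],0,1],
  [[0,0,-0.1],0,1],
])

```text
time: 15.35
position: [0.5267, 0.004, 0.1005]
tool_rot: [-0.655, 0.755, -0.002, 0.003]
ft_force: [-2.1, -0.4, 8.0]
grip_width: 0.0008
```

```bash
python3 - <<'E'
from h import *
def cen(im,u0,v0,s):
    h=cv2.cvtColor(im.astype(np.uint8),cv2.COLOR_RGB2HSV).astype(float)
    i=im.astype(float); m=(h[...,0]>29)&(h[...,0]<42)&(h[...,2]>130)&(h[...,1]>80)
    v,u=np.nonzero(m); w=h[v,u,2]; return u0+(u*w).sum()/w.sum()/s,v0+(v*w).sum()/w.sum()/s,len(u)/s/s
rd=lambda f:cv2.imread('pics/'+f)[...,::-1]
print('c2',cen(rd('crop2.png')[100:280,150:420],260+150/5.7,165+100/5.7,5.7))
print('c4',cen(rd('c4.png')[70:180,90:220],285+18,175+14,5))
print('c5',cen(rd('c5.png')[380:470,220:330],270+220/6,130+380/6,6))
print('c6',cen(rd('c6.png')[250:350,160:290],285+20,165+250/8,8))
s=cam('side');o=robot.get_obs();print('now',cen(s['pixels'][190:210,303:323],303,190,1),o['position'],o['ft_force'],o['time'])
# predicted level frame: pixel positions for bubble at offsets along rack y, from pad
a=np.radians(-7.9);X=np.array([np.cos(a),np.sin(a),0]);Y=np.array([-np.sin(a),np.cos(a),0])
for P in (np.array([.527,.002,.072]),):
  for d in(-.014,-.006,0,.003,.006): print(d,proj(s,P+.030*X+d*Y))
E
```

```text
c2 (np.float64(316.4481772332065), np.float64(198.01626164175872), 12.557710064635272)
c4 (np.float64(313.9918987260739), np.float64(201.67485116189744), 13.719999999999999)
c5 (np.float64(314.49866204844136), np.float64(201.19865246187257), 13.027777777777779)
c6 (np.float64(314.3771089125593), np.float64(201.23225326730352), 12.375)
now (np.float64(313.83654652137466), np.float64(200.8336127409891), 14.0) [0.52669939 0.00399964 0.10046785] [-1.85209447  0.1879803   8.20441143] 15.4
-0.014 [np.float64(316.5759151741042), np.float64(197.28727815001804)]
-0.006 [np.float64(315.3116356619754), np.float64(198.74526948370305)]
0 [np.float64(314.35231380609923), np.float64(199.85157781082836)]
0.003 [np.float64(313.86903013665193), np.float64(200.4089097892445)]
0.006 [np.float64(313.3833069234546), np.float64(200.96905509620976)]
```

Emit:
carry_out([
  [[0,0,0],0,1],
  [[0,0,0],0,1],
  [[0,0,0],0,1],
  [[0,0,0],0,1],
  [[0,0,0],0,1],
  [[0,0,0],0,1],
  [[0,0,0],0,1],
  [[0,0,0],0,1],
  [[0,0,0],0,1],
  [[0,0,0],0,1],
])

```text
time: 16.4
position: [0.5267, 0.004, 0.1036]
tool_rot: [-0.656, 0.755, -0.003, 0.003]
ft_force: [-1.7, 0.7, 5.6]
grip_width: 0.0009
```

Emit:
carry_out([
  [[0,0,0],0,1],
  [[0,0,0],0,1],
  [[0,0,0],0,1],
  [[0,0,0],0,1],
  [[0,0,0],0,1],
  [[0,0,0],0,1],
  [[0,0,0],0,1],
  [[0,0,0],0,1],
  [[0,0,0],0,1],
  [[0,0,0],0,1],
])

```text
time: 17.4
position: [0.5266, 0.004, 0.1046]
tool_rot: [-0.656, 0.755, -0.003, 0.003]
ft_force: [-1.2, 1.2, 5.5]
grip_width: 0.0005
```

```bash
python3 - <<'E'
from h import *
s=cam('side');o=robot.get_obs();print(o['position'],o['ft_force'],o['time'])
crop(s,285,165,385,235,8,'c8.png')
im=cv2.imread('pics/c8.png')[250:350,160:290];h=cv2.cvtColor(im,cv2.COLOR_BGR2HSV)
v,u=np.nonzero((h[...,0]>29)&(h[...,0]<42)&(h[...,2]>130)&(h[...,1]>80));print(305+u.mean()/8,165+31.25+v.mean()/8)
E
```

```text
[0.5266115  0.00401317 0.1046231 ] [-0.20998879  0.92069411  4.4499342 ] 17.45
314.43481595092027 201.2361963190184
```

View pics/c8.png

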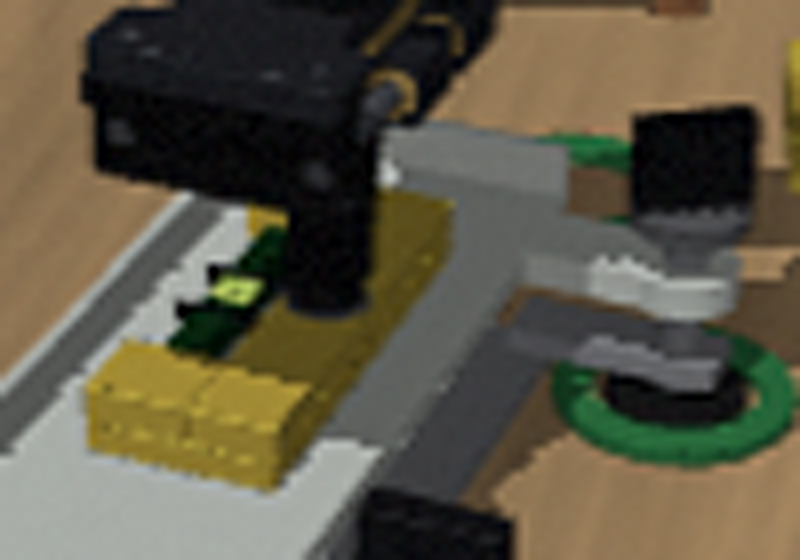

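Emit:
carry_out([
  [[0,0,-0.2],0,1],
  [[0,0,-0.15],0,1],
  [[0,0,-0.1],0,1],
])

```text
time: 17.75
position: [0.5267, 0.004, 0.1008]
tool_rot: [-0.656, 0.755, -0.003, 0.003]
ft_force: [-1.1, 0.9, 8.9]
grip_width: 0.0004
```

```bash
python3 - <<'E'
from h import *
for i in range(8):
    s=cam('side');o=robot.get_obs();print(o['position'][2],o['ft_force'],o['time'])
E
```

```text
0.10074873861823509 [-2.1481095   0.01460394  8.14288871] 17.8
0.10083180842996432 [-2.46420397  0.96459104  8.14178052] 17.85
0.10088490875892442 [-1.67211462 -0.41941421  7.97705962] 17.9
0.10091219288150136 [-1.81821339  0.13497434  7.55675174] 17.95
0.10093431557195306 [-1.01459445  0.9786955   8.23681264] 18.0
0.10093064750142355 [-2.63515844 -0.78225152  8.01206645] 18.05
0.10094158475528078 [-0.77153582  0.38876313  7.99813409] 18.1
0.10095456356135536 [-2.50401501e+00  4.06399746e-03  7.84987719e+00] 18.15
```

```bash
python3 - <<'E'
from h import *
for i in range(45): s=cam('side')
o=robot.get_obs();print(o['position'],o['ft_force'],o['time'])
crop(s,285,165,385,235,8,'c9.png')
im=cv2.imread('pics/c9.png')[250:350,160:290];h=cv2.cvtColor(im,cv2.COLOR_BGR2HSV)
v,u=np.nonzero((h[...,0]>29)&(h[...,0]<42)&(h[...,2]>130)&(h[...,1]>80));c=(305+u.mean()/8,196.25+v.mean()/8);print(c)
if abs(c[0]-314.4)<.3 and abs(c[1]-201.2)<.4 and 5<o['ft_force'][2]<10: robot.hand_in();print('handed in')
E
```

```text
[0.52664428 0.00401622 0.10093855] [-2.24589671 -0.01709195  8.33870822] 20.4
(np.float64(314.3346625766871), np.float64(201.30306748466256))
the job is handed in; nothing more can be done
handed in
```

I levelled the tier, pressed the level's thumb pad and handed the job in at about 20.4 s of robot time, while still pressing. The hand-in gave no verdict.

**What I did:** I turned only the green-ringed (right) foot, about 43° counter-clockwise and then about 7° back. I let go of the knob and pressed the small level's thumb pad with closed fingertips.

**Last checks:**
- **Bubble:** it sits between the two lines. My estimate is about 1 mm left of the middle, good to about 2 mm. It stayed still for over 2 s under the press.
- **Press:** it held steady at about 8 N, with the pad roughly 7 mm down.
- **Left alone:** the red-ringed foot looked unturned, and the arm never came near the tableware. I took no final full picture of the tableware.

**What disagreed:**
- **Bubble position:** a rough absolute estimate from the side camera alone differed by about 1.4 px in image row (several mm along the vial). I relied on the line marks and the top view taken before pressing, because the arm hid the level from above during the press.
- **First grip:** my first closing on the knob gave about 18 N sideways, so I opened, re-centred and gripped again.
- **Holding force:** it sank to about 4.5 N during rows without movement. I ended on a pushing row so it would hold.

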